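# Clamp the plaque blank on the router bed

### The arm

A 7-joint arm with a two-finger parallel gripper is mounted at the origin on the work surface. World frame = base frame: x ahead of the robot, y to its left, z up, the work surface at z = 0. Lengths are in m, angles in degrees, forces in N, time in s.
With the tool pointing down it reaches from about 0.4 to 0.85 m from the base axis. Payload 4.5 kg.
Tool frame: the origin (TCP) lies midway between the tips of the shut fingers; the grasp point (between the pads) lies 19 mm behind it (arm.grasp_offset is the distance from the TCP to the grasp point, in m); z points along the fingers, y is the line along which they close (so a half turn about z gives the same grasp; the last joint's range is limited). The gripper opens to 88 mm and grips with 3 to 60 N. Pads are 18 mm wide; open, the fingers measure 123 mm over their backs; the gripper's body (75 mm by 187 mm) begins 45 mm behind the grasp point.
Start: joints at [77.911, 39.483, -11.15, 89.685, 9.013, 51.709, -12.324], TCP at [0.152, -0.606, 0.239] pointing down, gripper open.
Joint ranges: [-172.22, 172.22], [-26.19, 119.32], [-84.43, 86.54], [7.71, 146.69], [-57.33, 237.33], [2.42, 119.75], [-152.13, 152.13]. Speed limits (degrees/s): [147.25, 147.25, 180, 180, 180, 180, 180].

### API

Orientations are given as [roll, pitch, yaw] about the fixed x, y, z axes, in that order (R = Rz(yaw) Ry(pitch) Rx(roll)).
In Python, from cell import arm gives the robot as it stands.
- The arm moves only by the tool drive_tool, never from a script. Its argument "targets" is a list of rows, each an object of numbers: "dx", "dy", "dz": the shift along the tool's x, y, z in mm; "rx", "ry", "rz": the turn, a rotation vector about the tool's x, y, z in rad. A call has 1 to 8 rows; each row shifts and turns the commanded pose from where the row before left it, along the tool's axes as they then stand; what a row does not reach is not made up. A row lasts 1/8 s, in which the tool goes at most 62.5 mm and 10.7 degrees, less where a joint would pass 70% of its speed; a pose out of reach is approached as far as the arm can. A call with a gripper value outside its range is refused whole. "gripper" is the finger opening in mm, from 0 to 88.1, set as the call begins (left out, the last holds). The fingers move at their own pace and stop on an object; "force" is the grip in N (left out, the last holds). Time passes only in rows, so rows that do not move let the fingers close. It gives the time, the measured TCP pose, the force, the opening and the grip force at its end, in the units of the state.
- arm.read_state(): the state, without advancing time (a new reading comes with each control period).
- arm.snapshot(name): name is "side" or "top"; returns a dict with "pixels" (480x640x3 uint8, red, green, blue), "fx", "fy", "cx", "cy" (pixels), "k1" (the pictures are not rectified: a ray, as slopes to the right and down, at radius r is drawn at 1 + k1 r^2 times it, then the intrinsics apply), "T" (4x4, takes a point from camera to world coordinates). Camera axes: x right, y up, looking along -z (the intrinsics and any distortion apply to the point x, -y, -z); pixel columns grow to the right and rows downward; lengths in m; the calibration is good to about 2 mm. A picture is of the moment at which its call begins. There is no depth.
- arm.hand_in(): hands the job in; it is judged then, once.
The state is a dict: "clock": time; "joint_pos": joint angles; "joint_velocities": joint speeds; "tau": joint torques, N m; "tool_pos": TCP position; "tcp_rot": TCP orientation; "ft_force": force on the tool from outside, world axes, zero at the start; "ft_torque": the same for the moment, N m; "width": finger opening in m; "grip_force": force on a finger pad.
Only numpy, scipy, OpenCV 4.12 (cv2) and the standard library are available. Lean on these libraries where they do the work, as an engineer would, in place of code of your own. Each camera call takes 0.05 s, during which the arm holds its last target. There are 200 camera calls.

### The job

Get the plywood blank clamped down for engraving: with the back of a finger, swing the steel clamp strap round over the blank until it stands square to the blank's edge, then push the orange cam lever all the way down so that the strap grips the wood. Nothing is to be picked up or pinched; leave the blank seated at its fences and do not disturb the things lying about.

Things in the scene. Friction and masses are not known exactly. Their poses are not given: they have to be found in the camera images.
- bed: Aluminium T-slot bed of a small router, fixed on the table: plate 260 (x) x 240 (y) x 18 mm high with three 12 mm slots along its y. Origin: centre of its underside, on the table. Dark hardwood fences, 10 mm high, stand on it along the blank's +y side and +x end. It does not move.
- blank: Loose plywood plaque blank, 150 (x) x 66 (y) x 18 mm, 0.13 kg, lying on the bed against its fences, its axes along the bed's. Origin: centre of its underside; it is about (0, 71, 18) mm in the bed's frame, so its top is 36 mm above the table and its clamping edge is at bed y = 38 mm.
- stud (a point): Point on the upright axis (bed z) of the clamp's stud about which strap and lever swing together, at bed (0, -5, 48) mm: half-way up the side of the strap. The spot does not move.
- strap_swing (a joint): Swing of the strap and lever about the stud, rad. 0: strap square over the blank, nose pointing along bed +y. Positive: turned counter-clockwise seen from above; it is parked at 1.1 to 1.7, nose pointing roughly along bed -x. Goes from -0.6 to 2.0 with no stop at 0; stays where left, friction 0.12 N m (about 2.5 N at 50 mm).
- strap: Steel clamp strap, a bar 26 mm wide and 14 mm thick. Origin: foot of its heel, on the bed 44 mm behind the stud axis; its y points from heel to nose. The bar runs to 64 mm ahead of the stud axis; while loose its underside is 41 mm and its top 55 mm above the table, and the pad under the nose clears the blank by 2 to 3 mm. The lever tilts the nose down: it touches at about 0.6 rad of lever, 17 N when fully down.
- strap_nose (a point): Middle of the nose end of the strap, on its top edge, 64 mm from the stud axis.
- lever (a joint): Cam lever angle, rad. 0: fully raised, 55 degrees (0.96 rad) above level; grows as it is pushed down; 0.96: level, fully down, at a dead stop. Starts at 0 to 0.15, stays where left; stays down under the clamping load too; takes about 3 to 5 N at its end.
- lever_pad (a point): Point on the upper face of the orange cam lever, 85 mm along it from its pivot. The lever is a paddle 22 mm wide and 11 mm thick, upper face 7.5 mm above the pivot line, orange from 28 to 102 mm from the pivot. The pivot crosses the stud axis 67 mm above the table; the lever points the other way from the nose (along the strap's -y), rising from the pivot, and its end comes down and outward.
- offcut: Loose wood offcut 45 x 30 x 18 mm on the bed, to be left alone. Origin: centre of its underside.
- glue: White glue bottle with orange cap, 54 mm across, 140 mm high, standing on the table beyond the blank, to be left alone. Origin: centre of its underside.
- driver: Screwdriver 170 mm long lying on the table at the bed's -y side, to be left alone. Origin: underside, its x axis along it.
- bridge: Pale wooden truss bridge model 44 x 120 x 44 mm on the table at the bed's far (+x) side, to be left alone. Origin: centre of its underside.
Things that resemble listed ones, but are neither listed nor needed, are in the scene too. Of the things that look like the blank, the largest one is meant.

How it is judged:
By the outcome, as a careful person would: the job done as asked, in the order asked, and still so for the second after the job is handed in, with the robot touching nothing.
It also fails if it takes over 51 s, if anything falls off the work surface, if the arm or the gripper's body presses on something with over 40 N, if the wrist force passes 120 N, or if a joint passes its speed limit or range.

## Working session

There is one attempt and no reset: what is moved stays moved. The work goes in short steps, Python scripts to look and compute and a tool call to move; the robot and the scene stay as the last step left them, time stands still between calls to the robot, and variables do not carry over. Pictures are saved under pics/ and viewed, at most 10 in all, crops included, and the job is handed in when it is done.

Besides the shell and the picture viewer there is one more tool, called after ">>>" as a command line: name --argument value ..., lists and objects as JSON in quotes. drive_tool: Moves the arm, as the interface text tells. Its arguments: {"type":"object","properties":{"targets":{"type":"array"},"gripper":{"type":"number"},"force":{"type":"number"}},"required":["targets"]}

```bash
mkdir -p pics; cat > h.py <<'E'
import numpy as np, cv2
from cell import arm
def ray(s,u,v):
    K=np.array([[s["fx"],0,s["cx"]],[0,s["fy"],s["cy"]],[0,0,1]],float)
    p=np.array([(u-s["cx"])/s["fx"],(v-s["cy"])/s["fy"]]);q=p.copy()
    for _ in range(20): q=p/(1+s["k1"]*(q@q))
    T=np.array(s["T"]);d=T[:3,:3]@np.array([q[0],-q[1],-1]);return T[:3,3],d/np.linalg.norm(d)
def onz(s,u,v,z):
    o,d=ray(s,u,v);return o+d*(z-o[2])/d[2]
def cross(a,b):
    (o,d),(p,e)=a,b
    t=np.linalg.lstsq(np.c_[d,-e],p-o,rcond=None)[0]
    x,y=o+d*t[0],p+e*t[1];return (x+y)/2,np.linalg.norm(x-y)
def proj(s,P):
    T=np.array(s["T"]);c=T[:3,:3].T@(np.array(P)-T[:3,3]);q=np.array([c[0],-c[1]])/-c[2];q=q*(1+s["k1"]*(q@q))
    return s["fx"]*q[0]+s["cx"],s["fy"]*q[1]+s["cy"]
E
python3 - <<'E'
from h import *
import pickle
for n in("top","side"):
    s=arm.snapshot(n);cv2.imwrite(f"pics/{n}0.png",s["pixels"][:,:,::-1]);pickle.dump(s,open(n+"0.pkl","wb"));print(n,s["fx"],s["k1"],np.round(s["T"],3).tolist())
st=arm.read_state();print(st["clock"],st["tool_pos"],st["tcp_rot"],st["width"])
E
```

```text
top 606.7230089987753 -0.11924819966436988 [[0.025, 0.995, -0.092, 0.454], [-0.999, 0.027, 0.019, 0.086], [0.022, 0.091, 0.996, 1.23], [0.0, 0.0, 0.0, 1.0]]
side 538.6796153412204 -0.08299055883423699 [[0.798, 0.427, -0.424, 0.17], [-0.602, 0.575, -0.554, -0.429], [0.008, 0.698, 0.716, 0.73], [0.0, 0.0, 0.0, 1.0]]
0.1 [ 0.15126615 -0.60582179  0.23797584] [-1.79903578e+02  9.32875219e-03  1.40280415e+01] 0.08809607818596188
```

View pics/top0.png

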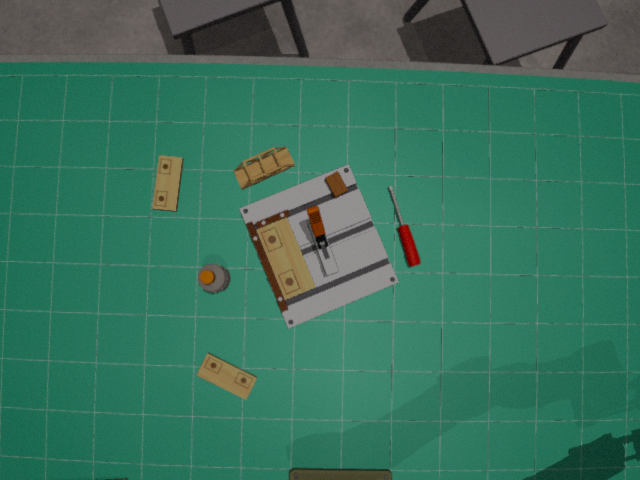

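View pics/side0.png

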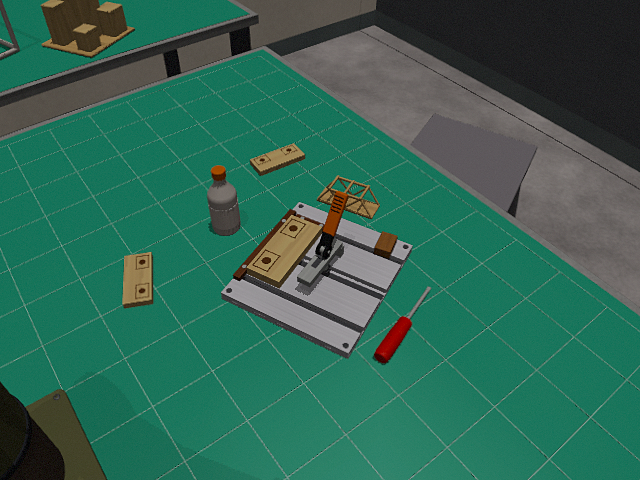

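The views show three things that could be taken for the blank. The one on the bed, top (283,258), is the largest and lies against the fences, so I choose it; the others are decoys at top (167,183) and (227,376). The orange lever is at top (317,222) / side (335,215), and the bottle cap at top (207,276) is also orange. The strap nose is near top (332,272), pointing along bed -x. Next comes measuring, with one close crop to check.

```bash
python3 - <<'E'
from h import *
import pickle
S={n:pickle.load(open(n+"0.pkl","rb")) for n in("top","side")}
L={}
for n,s in S.items():
    im=s["pixels"];hsv=cv2.cvtColor(im,cv2.COLOR_RGB2HSV)
    g=((hsv[...,1]<45)&(hsv[...,2]>90)).astype(np.uint8)
    roi=np.zeros_like(g); 
    if n=="top": roi[150:340,230:410]=1
    else: roi[195:360,215:420]=1
    g=cv2.morphologyEx(g*roi,cv2.MORPH_CLOSE,np.ones((9,9)))
    c=max(cv2.findContours(g,0,2)[0],key=cv2.contourArea)
    P=np.array([onz(s,*p[0],.018)[:2] for p in cv2.convexHull(c)])*1000
    print(n,"bed",cv2.minAreaRect(P.astype(np.float32)))
    o=((hsv[...,0]>5)&(hsv[...,0]<17)&(hsv[...,1]>190)&(hsv[...,2]>110)).astype(np.uint8)
    r=np.zeros_like(o)
    if n=="top": r[200:245,300:335]=1
    else: r[185:245,315:352]=1
    c=np.argwhere(o*r)[:,::-1].astype(np.float32)
    rc=cv2.minAreaRect(c);print("lever",len(c),rc,cv2.boxPoints(rc).round(1).tolist())
t=S["top"]["pixels"][160:335,235:405,::-1];a=cv2.resize(t,None,fx=3,fy=3,interpolation=2)
t=S["side"]["pixels"][185:335,240:350,::-1];b=cv2.resize(t,None,fx=2.6,fy=3.5,interpolation=2)
b=cv2.resize(t,None,fx=2.6,fy=2.6,interpolation=2);w=np.zeros((525,800,3),np.uint8);w[:,:510]=a;w[:b.shape[0],512:512+b.shape[1]]=b[:,:288]
cv2.imwrite("pics/crop.png",w)
E
```

```text
top bed ((548.557373046875, 55.50120544433594), (264.78399658203125, 239.94503784179688), 24.021240234375)
lever 156 ((316.1999816894531, 220.1000213623047), (27.51181411743164, 10.435516357421875), 71.56504821777344) [[306.8999938964844, 208.6999969482422], [316.79998779296875, 205.39999389648438], [325.5, 231.5], [315.6000061035156, 234.8000030517578]]
side bed ((544.078857421875, 51.756927490234375), (283.1204833984375, 243.6473388671875), 23.957195281982422)
lever 408 ((334.5456848144531, 212.44097900390625), (11.987000465393066, 43.60625457763672), 19.290042877197266) [[321.70001220703125, 231.0], [336.1000061035156, 189.89999389648438], [347.3999938964844, 193.8000030517578], [333.0, 235.0]]
```

View pics/crop.png

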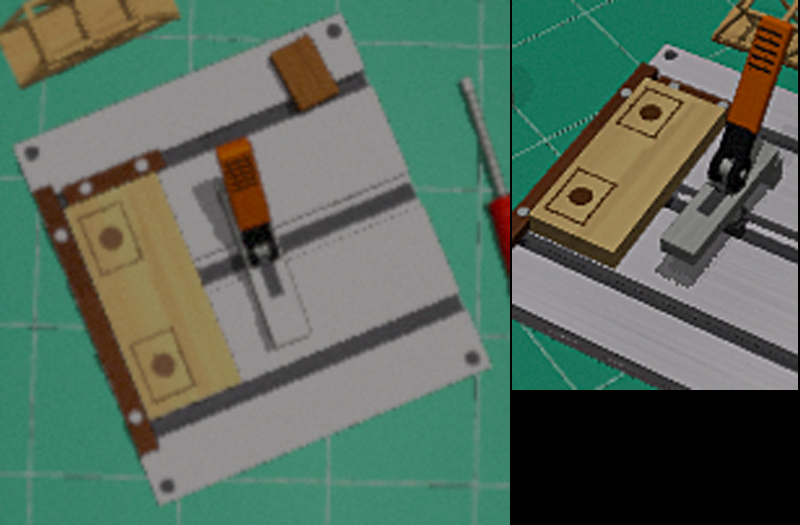

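The crop shows the chosen blank seated in the fences, with its edge clear. The strap nose is at crop (293,340), top picture (332.7,273), and in the side picture at about (305,281). The lever tip is at top (312,207) / side (342,192).

```bash
python3 - <<'E'
from h import *
import pickle
s=pickle.load(open("top0.pkl","rb"));d=pickle.load(open("side0.pkl","rb"))
C=np.array([onz(s,235+u/3,160+v/3,.018)[:2] for u,v in[(15,147),(340,14),(490,367),(160,504)]])*1000
R=cv2.minAreaRect(C.astype(np.float32));print(C.round(1).tolist(),R)
up=((C[0]-C[3])+(C[1]-C[2]));yaw=np.arctan2(up[1],up[0]);c=C.mean(0);print("yaw",np.degrees(yaw),c)
Rz=np.array([[np.cos(yaw),-np.sin(yaw)],[np.sin(yaw),np.cos(yaw)]])
stud=c+Rz@[0,-5];print("stud",stud)
def B(p): p=np.array(p);return np.r_[Rz.T@(p[:2]*1000-c),p[2]*1000].round(1)
n,e=cross(ray(s,235+293/3,160+340/3),ray(d,305,281));print("nose",B(n),e)
print("nose z55",B(onz(s,235+293/3,160+340/3,.055)), B(onz(d,305,281,.055)))
t,e=cross(ray(s,312,207),ray(d,341.8,192));print("levertip",B(t),t,e)
t,e=cross(ray(s,320.5,233),ray(d,327,233));print("leverbase",B(t),t,e)
for m in[(110,238),(163,365)]: print("blank hole",B(onz(s,235+m[0]/3,160+m[1]/3,.036)))
bl,e=cross(ray(s,235+110/3,160+238/3),ray(d,240+(650-512)/2.6,185+113/2.6));print("hole tri",B(bl),e)
E
```

```text
[[618.2, 215.9], [715.4, -0.7], [479.1, -105.9], [383.1, 111.7]] ((548.8465576171875, 55.36106872558594), (258.7023620605469, 237.8343048095703), 24.002023696899414)
yaw 23.946612657293954 [548.95249299  55.27171442]
stud [550.98191918  50.70209416]
nose [-61.4  -3.8  49.2] 0.0036366260358804505
nose z55 [-62.5  -1.9  55. ] [-64.4  -7.6  55. ]
levertip [ 60.   -7.1 150.7] [0.60670407 0.07313117 0.15073563] 0.0016437661402127811
leverbase [14.9 -6.2 95. ] [0.56508681 0.055619   0.09498868] 0.003253771674148124
blank hole [45.6 82.5 36. ]
blank hole [-44.9  81.9  36. ]
hole tri [46.1 82.  34.7] 0.001415189934939794
```

Bed yaw is 24°, its centre is at about (549,55), the stud is at (551,51) mm, and the strap swing is about 1.55. I'll travel at height with the fingers shut, then turn the tool to yaw 204°.

>>> drive_tool --targets '[{"dx": 31.5, "dy": -30.5}, {"dx": 31.5, "dy": -30.5}, {"dx": 31.5, "dy": -30.5}, {"dx": 31.5, "dy": -30.5}, {"dx": 31.5, "dy": -30.5}, {"dx": 31.5, "dy": -30.5}, {"dx": 31.5, "dy": -30.5}, {"dx": 31.5, "dy": -30.5}]' --gripper 0

```text
schema error: expected keys dx, dy, dz, rx, ry, rz
```

>>> drive_tool --targets '[{"dx": 31.5, "dy": -30.5}, {"dx": 31.5, "dy": -30.5}, {"dx": 31.5, "dy": -30.5}, {"dx": 31.5, "dy": -30.5}, {"dx": 31.5, "dy": -30.5}, {"dx": 31.5, "dy": -30.5}, {"dx": 31.5, "dy": -30.5}, {"dx": 31.5, "dy": -30.5}]'

```text
schema error: expected keys dx, dy, dz, rx, ry, rz
```

>>> drive_tool --targets '[{"rz": -0.166}, {"rz": -0.166}, {"rz": -0.166}, {"rz": -0.166}, {"rz": -0.166}, {"rz": -0.166}, {"rz": -0.166}, {"rz": -0.166}]'

```text
schema error: expected keys dx, dy, dz, rx, ry, rz
```

```bash
python3 -c "
from h import *
s=arm.read_state();print(s['clock'],s['joint_pos'],s['tool_pos'],s['tcp_rot'],s['width'])"
```

```text
0.1 [ 77.9108555   39.52925036 -11.1432353   89.7397808    9.01397846
  51.70967573 -12.32584394] [ 0.15126615 -0.60582179  0.23797584] [-1.79903578e+02  9.32875219e-03  1.40280415e+01] 0.08809607818596188
```

All six keys are needed.

>>> drive_tool --targets '[{"dx": 31.5, "dy": -30.5, "dz": 0, "rx": 0, "ry": 0, "rz": 0}, {"dx": 31.5, "dy": -30.5, "dz": 0, "rx": 0, "ry": 0, "rz": 0}, {"dx": 31.5, "dy": -30.5, "dz": 0, "rx": 0, "ry": 0, "rz": 0}, {"dx": 31.5, "dy": -30.5, "dz": 0, "rx": 0, "ry": 0, "rz": 0}, {"dx": 31.5, "dy": -30.5, "dz": 0, "rx": 0, "ry": 0, "rz": 0}, {"dx": 31.5, "dy": -30.5, "dz": 0, "rx": 0, "ry": 0, "rz": 0}, {"dx": 31.5, "dy": -30.5, "dz": 0, "rx": 0, "ry": 0, "rz": 0}, {"dx": 31.5, "dy": -30.5, "dz": 0, "rx": 0, "ry": 0, "rz": 0}]' --gripper 0

```text
clock: 1.1
tool_pos: [0.3374, -0.3072, 0.2386]
tcp_rot: [-180.0, 0.0, 14.0]
ft_force: [0.4, -0.1, 0.6]
width: 0.0102
grip_force: 0.0
```

>>> drive_tool --targets '[{"dx": 31.5, "dy": -30.5, "dz": 0, "rx": 0, "ry": 0, "rz": 0}, {"dx": 31.5, "dy": -30.5, "dz": 0, "rx": 0, "ry": 0, "rz": 0}, {"dx": 31.5, "dy": -30.5, "dz": 0, "rx": 0, "ry": 0, "rz": 0}, {"dx": 31.5, "dy": -30.5, "dz": 0, "rx": 0, "ry": 0, "rz": 0}, {"dx": 31.5, "dy": -30.5, "dz": 0, "rx": 0, "ry": 0, "rz": 0}, {"dx": 31.5, "dy": -30.5, "dz": 0, "rx": 0, "ry": 0, "rz": 0}, {"dx": 31.5, "dy": -30.5, "dz": 0, "rx": 0, "ry": 0, "rz": 0}, {"dx": 31.5, "dy": -30.5, "dz": 0, "rx": 0, "ry": 0, "rz": 0}]'

```text
clock: 2.1
tool_pos: [0.5226, -0.0095, 0.2385]
tcp_rot: [180.0, 0.0, 14.0]
ft_force: [0.1, 0.5, -0.2]
width: 0.0007
grip_force: 0.0
```

>>> drive_tool --targets '[{"dx": 0, "dy": 0, "dz": 0, "rx": 0, "ry": 0, "rz": -0.166}, {"dx": 0, "dy": 0, "dz": 0, "rx": 0, "ry": 0, "rz": -0.166}, {"dx": 0, "dy": 0, "dz": 0, "rx": 0, "ry": 0, "rz": -0.166}, {"dx": 0, "dy": 0, "dz": 0, "rx": 0, "ry": 0, "rz": -0.166}, {"dx": 0, "dy": 0, "dz": 0, "rx": 0, "ry": 0, "rz": -0.166}, {"dx": 0, "dy": 0, "dz": 0, "rx": 0, "ry": 0, "rz": -0.166}, {"dx": 0, "dy": 0, "dz": 0, "rx": 0, "ry": 0, "rz": -0.166}, {"dx": 0, "dy": 0, "dz": 0, "rx": 0, "ry": 0, "rz": -0.166}]'

```text
clock: 3.1
tool_pos: [0.5219, -0.0109, 0.2384]
tcp_rot: [-180.0, 0.0, 90.4]
ft_force: [-0.7, 0.3, -0.2]
width: 0.0002
grip_force: 0.0
```

```bash
python3 -c "
from h import *
s=arm.read_state();print(s['clock'],s['joint_pos'],s['tool_pos'],s['tcp_rot'],s['width'])"
```

```text
3.1 [ 14.54416631  33.88895645 -29.60557774 106.78932557  22.80794245
  45.3007711  -26.77102124] [ 0.52190489 -0.01091169  0.23841463] [-1.79958890e+02  1.22194037e-02  9.04270985e+01] 0.00015239198513748964
```

Joint 7 has more room the other way, so I'll use yaw 24° (the finger on the tool's -y side pushes).

>>> drive_tool --targets '[{"dx": 0, "dy": 0, "dz": 0, "rx": 0, "ry": 0, "rz": 0.166}, {"dx": 0, "dy": 0, "dz": 0, "rx": 0, "ry": 0, "rz": 0.166}, {"dx": 0, "dy": 0, "dz": 0, "rx": 0, "ry": 0, "rz": 0.166}, {"dx": 0, "dy": 0, "dz": 0, "rx": 0, "ry": 0, "rz": 0.166}, {"dx": 0, "dy": 0, "dz": 0, "rx": 0, "ry": 0, "rz": 0.166}, {"dx": 0, "dy": 0, "dz": 0, "rx": 0, "ry": 0, "rz": 0.166}, {"dx": 0, "dy": 0, "dz": 0, "rx": 0, "ry": 0, "rz": 0.166}, {"dx": 0, "dy": 0, "dz": 0, "rx": 0, "ry": 0, "rz": 0}]'

```text
clock: 4.1
tool_pos: [0.522, -0.0107, 0.2385]
tcp_rot: [180.0, 0.0, 23.6]
ft_force: [-0.2, -0.0, -0.2]
width: 0.0007
grip_force: 0.0
```

>>> drive_tool --targets '[{"dx": 0, "dy": 0, "dz": 30, "rx": 0, "ry": 0, "rz": 0}, {"dx": 0, "dy": 0, "dz": 30, "rx": 0, "ry": 0, "rz": 0}, {"dx": 0, "dy": 0, "dz": 30, "rx": 0, "ry": 0, "rz": 0}, {"dx": 0, "dy": 0, "dz": 30, "rx": 0, "ry": 0, "rz": 0}, {"dx": 0, "dy": 0, "dz": 30, "rx": 0, "ry": 0, "rz": 0}, {"dx": 0, "dy": 0, "dz": 30, "rx": 0, "ry": 0, "rz": 0}, {"dx": 0, "dy": 0, "dz": 15, "rx": 0, "ry": 0, "rz": 0}, {"dx": 0, "dy": 0, "dz": 0, "rx": 0, "ry": 0, "rz": 0}]'

```text
clock: 5.1
tool_pos: [0.5217, -0.0107, 0.043]
tcp_rot: [-180.0, 0.1, 23.6]
ft_force: [-0.4, -0.3, 0.4]
width: 0.0005
grip_force: 0.0
```

```bash
python3 - <<'E'
from h import *
ims=[]
for n in("top","side"):
    s=arm.snapshot(n);t=s["pixels"]
    t=t[150:340,230:410] if n=="top" else t[150:340,215:405]
    ims.append(cv2.resize(t[:,:,::-1],(400,420),interpolation=2))
cv2.imwrite("pics/c1.png",np.hstack(ims))
s=arm.read_state();print(s['clock'],s['joint_pos'],s['tool_pos'],s['tcp_rot'],s['ft_force'])
E
```

```text
5.2 [ -1.33086601  50.52127986  -4.22430172 114.98860465  12.79381831
  14.85975499 -82.81666011] [ 0.52268758 -0.01076958  0.04434028] [ 1.79983510e+02 -5.77550578e-02  2.35788363e+01] [-0.21258036  0.34572976  1.21363739]
```

View pics/c1.png

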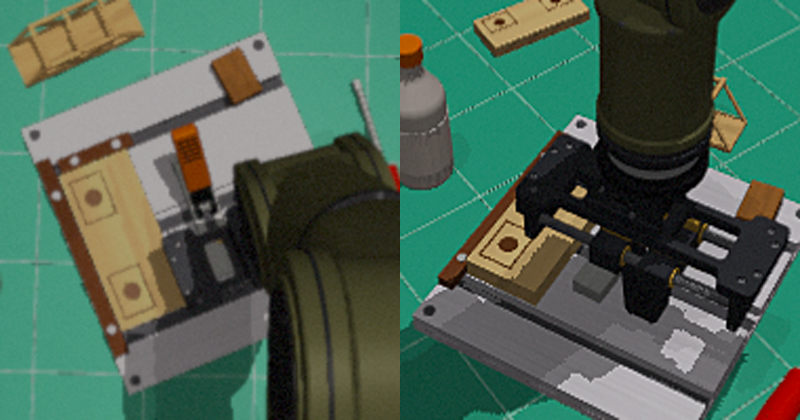

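The picture shows the finger right of the strap nose with a clear gap, and the gripper body clear of the lever (composite (185,160)). However, joint 7 falls as the tool turns clockwise, so the half-turned pose is the right one. I'll lift, turn 180° and come down again.

>>> drive_tool --targets '[{"dx": 0, "dy": 0, "dz": -45, "rx": 0, "ry": 0, "rz": 0}, {"dx": 0, "dy": 0, "dz": -50, "rx": 0, "ry": 0, "rz": 0}, {"dx": 0, "dy": 0, "dz": 0, "rx": 0, "ry": 0, "rz": -0.165}, {"dx": 0, "dy": 0, "dz": 0, "rx": 0, "ry": 0, "rz": -0.165}, {"dx": 0, "dy": 0, "dz": 0, "rx": 0, "ry": 0, "rz": -0.165}, {"dx": 0, "dy": 0, "dz": 0, "rx": 0, "ry": 0, "rz": -0.165}, {"dx": 0, "dy": 0, "dz": 0, "rx": 0, "ry": 0, "rz": -0.165}, {"dx": 0, "dy": 0, "dz": 0, "rx": 0, "ry": 0, "rz": -0.165}]'

```text
clock: 6.2
tool_pos: [0.5227, -0.0111, 0.1401]
tcp_rot: [179.9, 0.0, 80.6]
ft_force: [-0.1, 0.0, 0.2]
width: 0.0007
grip_force: 0.0
```

>>> drive_tool --targets '[{"dx": 0, "dy": 0, "dz": 0, "rx": 0, "ry": 0, "rz": -0.165}, {"dx": 0, "dy": 0, "dz": 0, "rx": 0, "ry": 0, "rz": -0.165}, {"dx": 0, "dy": 0, "dz": 0, "rx": 0, "ry": 0, "rz": -0.165}, {"dx": 0, "dy": 0, "dz": 0, "rx": 0, "ry": 0, "rz": -0.165}, {"dx": 0, "dy": 0, "dz": 0, "rx": 0, "ry": 0, "rz": -0.165}, {"dx": 0, "dy": 0, "dz": 0, "rx": 0, "ry": 0, "rz": -0.165}, {"dx": 0, "dy": 0, "dz": 0, "rx": 0, "ry": 0, "rz": -0.165}, {"dx": 0, "dy": 0, "dz": 0, "rx": 0, "ry": 0, "rz": -0.165}]'

```text
clock: 7.2
tool_pos: [0.5228, -0.0115, 0.14]
tcp_rot: [-180.0, 0.2, 156.2]
ft_force: [0.6, 0.1, -0.2]
width: 0.0002
grip_force: 0.0
```

>>> drive_tool --targets '[{"dx": 0, "dy": 0, "dz": 0, "rx": 0, "ry": 0, "rz": -0.165}, {"dx": 0, "dy": 0, "dz": 0, "rx": 0, "ry": 0, "rz": -0.165}, {"dx": 0, "dy": 0, "dz": 0, "rx": 0, "ry": 0, "rz": -0.165}, {"dx": 0, "dy": 0, "dz": 0, "rx": 0, "ry": 0, "rz": -0.165}, {"dx": 0, "dy": 0, "dz": 0, "rx": 0, "ry": 0, "rz": -0.165}, {"dx": 0, "dy": 0, "dz": 0, "rx": 0, "ry": 0, "rz": 0}]'

```text
clock: 7.95
tool_pos: [0.5226, -0.0114, 0.1395]
tcp_rot: [-179.9, 0.1, -157.0]
ft_force: [0.2, 0.5, -0.1]
width: 0.0004
grip_force: 0.0
```

```bash
python3 -c "
from h import *
s=arm.read_state();print(s['clock'],s['joint_pos'],s['tool_pos'],s['tcp_rot'],s['width'])"
```

```text
7.95 [ 27.28681729  50.66180661 -55.19907032 111.37231788  56.06023591
  50.05527837  54.35497177] [ 0.52255647 -0.01139675  0.13951192] [-1.79920301e+02  5.55815909e-02 -1.56968045e+02] 0.00043814982692805206
```

>>> drive_tool --targets '[{"dx": 0, "dy": 0, "dz": 40, "rx": 0, "ry": 0, "rz": 0}, {"dx": 0, "dy": 0, "dz": 40, "rx": 0, "ry": 0, "rz": 0}, {"dx": 0, "dy": 0, "dz": 16, "rx": 0, "ry": 0, "rz": -0.017}, {"dx": 0, "dy": 0, "dz": 0, "rx": 0, "ry": 0, "rz": 0}, {"dx": 0, "dy": 5, "dz": 0, "rx": 0, "ry": 0, "rz": 0}, {"dx": 0, "dy": 5, "dz": 0, "rx": 0, "ry": 0, "rz": 0}, {"dx": 0, "dy": 3, "dz": 0, "rx": 0, "ry": 0, "rz": 0}, {"dx": 0, "dy": 2, "dz": 0, "rx": 0, "ry": 0, "rz": 0}]'

```text
clock: 8.95
tool_pos: [0.5162, 0.0032, 0.0431]
tcp_rot: [-180.0, 0.0, -155.9]
ft_force: [0.0, 0.1, -0.2]
width: -0.0002
grip_force: 0.0
```

>>> drive_tool --targets '[{"dx": 2.8, "dy": 5.3, "dz": 0, "rx": 0, "ry": 0, "rz": 0.1}, {"dx": 2.8, "dy": 5.3, "dz": 0, "rx": 0, "ry": 0, "rz": 0.1}, {"dx": 2.8, "dy": 5.3, "dz": 0, "rx": 0, "ry": 0, "rz": 0.1}, {"dx": 2.8, "dy": 5.3, "dz": 0, "rx": 0, "ry": 0, "rz": 0.1}, {"dx": 2.8, "dy": 5.3, "dz": 0, "rx": 0, "ry": 0, "rz": 0.1}, {"dx": 2.8, "dy": 5.3, "dz": 0, "rx": 0, "ry": 0, "rz": 0.1}]'

```text
clock: 9.7
tool_pos: [0.4949, 0.0299, 0.0428]
tcp_rot: [-179.9, 0.1, 169.5]
ft_force: [1.4, -2.7, -0.6]
width: 0.0005
grip_force: 1.0
```

```bash
cat > st.py <<'E'
from h import *
s=arm.read_state();c=np.array([548.9,55.3]);y=np.radians(24);R=np.array([[np.cos(y),-np.sin(y)],[np.sin(y),np.cos(y)]])
p=R.T@(s['tool_pos'][:2]*1000-c);print(s['clock'],s['joint_pos'].round(0),p.round(1),s['tool_pos'][2],s['tcp_rot'][2]-24,s['ft_force'].round(1))
a=np.arange(-.1,1.7,.005);l=-np.c_[np.cos(a),np.sin(a)] # swing with finger-back plane through stud offset
yb=np.radians(s['tcp_rot'][2]-24);ty=np.array([np.sin(yb),-np.cos(yb)]);tx=np.array([np.cos(yb),np.sin(yb)])
q=p-[0,-5];f=max(((q+17.5*ty+e*9*tx) for e in(-1,1)),key=lambda f:0)
for e in(-1,1):
    f=q+17.5*ty+e*9*tx;print("swing from corner",e,np.degrees(a[np.argmin(abs(l@f-13)+1*((np.c_[-np.sin(a),np.cos(a)]@f)<0)*99)]))
E
python3 st.py
```

```text
9.7 [ 16.  56. -42. 118.  70.  36.   3.] [-59.6  -1.2] 0.04279017022192358 145.489385996696 [ 1.4 -2.7 -0.6]
swing from corner -1 55.863385025255326
swing from corner 1 55.57690612768991
```

The contact force is 3 N and the strap is swinging, now at about 56°. I'll continue.

>>> drive_tool --targets '[{"dx": 2.8, "dy": 5.3, "dz": 0, "rx": 0, "ry": 0, "rz": 0.1}, {"dx": 2.8, "dy": 5.3, "dz": 0, "rx": 0, "ry": 0, "rz": 0.1}, {"dx": 2.8, "dy": 5.3, "dz": 0, "rx": 0, "ry": 0, "rz": 0.1}, {"dx": 2.8, "dy": 5.3, "dz": 0, "rx": 0, "ry": 0, "rz": 0.1}, {"dx": 2.8, "dy": 5.3, "dz": 0, "rx": 0, "ry": 0, "rz": 0.1}, {"dx": 2.8, "dy": 5.3, "dz": 0, "rx": 0, "ry": 0, "rz": 0.1}, {"dx": 2.8, "dy": 5.3, "dz": 0, "rx": 0, "ry": 0, "rz": 0.1}, {"dx": 1.4, "dy": 2.6, "dz": 0, "rx": 0, "ry": 0, "rz": 0.05}]'

```text
clock: 10.7
tool_pos: [0.4948, 0.074, 0.0427]
tcp_rot: [-179.9, 0.1, 126.6]
ft_force: [-1.5, -2.2, -0.0]
width: 0.0004
grip_force: 0.9
```

```bash
python3 st.py
```

```text
10.7 [  7.  54. -35. 118.  65.  31. -41.] [-41.8  39. ] 0.04265199934152611 102.63461611051137 [-1.5 -2.2 -0. ]
swing from corner -1 13.464508185574363
swing from corner 1 13.17802928800895
```

>>> drive_tool --targets '[{"dx": 1.7, "dy": 3.2, "dz": 0, "rx": 0, "ry": 0, "rz": 0.06}, {"dx": 1.7, "dy": 3.2, "dz": 0, "rx": 0, "ry": 0, "rz": 0.06}, {"dx": 1.7, "dy": 3.2, "dz": 0, "rx": 0, "ry": 0, "rz": 0.06}, {"dx": 1.1, "dy": 2.1, "dz": 0, "rx": 0, "ry": 0, "rz": 0.04}, {"dx": 0, "dy": 0, "dz": 0, "rx": 0, "ry": 0, "rz": 0}]'

```text
clock: 11.32
tool_pos: [0.5016, 0.0861, 0.0427]
tcp_rot: [-180.0, 0.0, 114.2]
ft_force: [-1.3, -0.4, 0.2]
width: 0.0003
grip_force: 0.7
```

```bash
python3 st.py
```

```text
11.325 [  5.  54. -33. 116.  62.  30. -51.] [-30.6  47.3] 0.04268349777447987 90.19595595873623 [-1.3 -0.4  0.2]
swing from corner -1 0.2864788975654166
swing from corner 1 0.2864788975654166
```

>>> drive_tool --targets '[{"dx": 0, "dy": -20, "dz": 0, "rx": 0, "ry": 0, "rz": 0}, {"dx": 0, "dy": -40, "dz": -20, "rx": 0, "ry": 0, "rz": 0}, {"dx": 0, "dy": -50, "dz": -40, "rx": 0, "ry": 0, "rz": 0}, {"dx": 0, "dy": -50, "dz": -40, "rx": 0, "ry": 0, "rz": 0}, {"dx": 0, "dy": 0, "dz": 0, "rx": 0, "ry": 0, "rz": 0}]'

```text
clock: 11.95
tool_pos: [0.3554, 0.02, 0.1427]
tcp_rot: [-180.0, 0.1, 114.2]
ft_force: [0.9, 0.2, -1.0]
width: 0.0002
grip_force: 0.0
```

```bash
python3 - <<'E'
from h import *
import pickle
ims=[]
for n in("top","side"):
    s=arm.snapshot(n);t=s["pixels"];pickle.dump(s,open(n+"1.pkl","wb"))
    t=t[200:300,250:380] if n=="top" else t[180:305,240:350]
    ims.append(cv2.resize(t[:,:,::-1],(520,400) if n=="top" else (275,400),interpolation=2))
cv2.imwrite("pics/c2.png",np.hstack(ims))
E
python3 st.py
```

```text
12.05 [ 10.  37. -33. 138.  65.  21. -57.] [-186.7   46.9] 0.14124533397321062 90.1983051367053 [ 0.2 -0.2 -0.1]
swing from corner -1 71.33324549378754
swing from corner 1 65.89014644004473
```

View pics/c2.png

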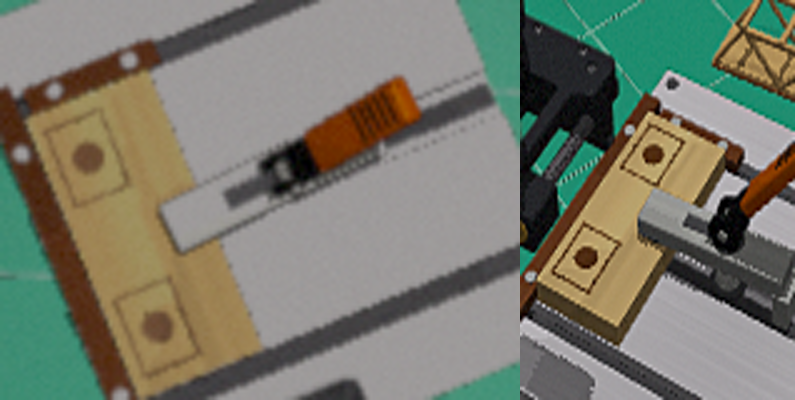

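The strap stands over the blank: nose corners at crop (160,212) and (180,252), lever pointing along bed -y, blank still at its fences. I'll measure how square it is, relative to the hole line.

```bash
python3 - <<'E'
from h import *
import pickle
s=pickle.load(open("top1.pkl","rb"))
f=lambda u,v,z:onz(s,250+u/4,200+v/4,z)[:2]*1000
ang=lambda d:np.degrees(np.arctan2(d[1],d[0]))
h=f(89,157,.036)-f(158,326,.036);print("hole line",ang(h))
n=(f(160,212,.055)+f(180,252,.055))/2;c=np.array([548.9,55.3]);y=np.radians(24);R=np.array([[np.cos(y),-np.sin(y)],[np.sin(y),np.cos(y)]])
print("nose bed",R.T@(n-c))
print("nose edge",ang(f(160,212,.055)-f(180,252,.055)))
# grey strap-to-slot-free long edge via Canny/Hough on crop
g=cv2.cvtColor(np.ascontiguousarray(s["pixels"][200:300,250:380]),cv2.COLOR_RGB2GRAY);g=cv2.resize(g,None,fx=4,fy=4,interpolation=cv2.INTER_CUBIC)
for l in cv2.HoughLinesP(cv2.Canny(cv2.GaussianBlur(g,(0,0),2),25,60),1,np.pi/720,40,minLineLength=60,maxLineGap=8)[:,0]:
    l=l.astype(float);a=ang(f(*l[2:],.055)-f(*l[:2],.055))
    if 150<l[0]<310 and 150<l[1]<270: print(l,a, np.hypot(l[2]-l[0],l[3]-l[1]).round())
# lever centre line
hsv=cv2.cvtColor(s["pixels"],cv2.COLOR_RGB2HSV);o=((hsv[...,0]>4)&(hsv[...,0]<17)&(hsv[...,1]>190)&(hsv[...,2]>90)).astype(np.uint8);o[:, :320]=0;o[:210]=0;o[245:]=0;o[:,360:]=0
q=np.argwhere(o)[:,::-1].astype(np.float32);rc=cv2.minAreaRect(q);b=cv2.boxPoints(rc);print(rc,b.tolist())
i=np.argsort(b[:,0]);lo,hi=b[i[:2]].mean(0),b[i[2:]].mean(0)
A,Bp=onz(s,*lo,.094)[:2]*1000,onz(s,*hi,.15)[:2]*1000;print(R.T@(A-c),R.T@(Bp-c))
E
```

```text
hole line 23.87009917284812
nose bed [-5.23732701 58.60123412]
nose edge 28.133642508951688
[294. 203. 378. 162.] -62.45522598577685 93.0
[175. 253. 278. 203.] -62.55238758148791 114.0
[282. 208. 342. 179.] -62.67089898575581 67.0
[187. 255. 289. 204.] -61.890065760550925 114.0
((339.87689208984375, 230.78463745117188), (10.915054321289062, 28.279916763305664), 60.2551155090332) [[324.89227294921875, 233.06155395507812], [349.44610595703125, 219.03079223632812], [354.86151123046875, 228.50772094726562], [330.30767822265625, 242.53848266601562]]
[  2.40484754 -16.59610844] [  5.10732319 -62.99698684]
```

The strap edges lie at 117.5° against 113.9° for square, so about 3.7° (4 mm at the finger) remains. I'll retrace and push 4 mm further.

>>> drive_tool --targets '[{"dx": 0, "dy": 50, "dz": 40, "rx": 0, "ry": 0, "rz": 0}, {"dx": 0, "dy": 50, "dz": 40, "rx": 0, "ry": 0, "rz": 0}, {"dx": 0, "dy": 35, "dz": 20, "rx": 0, "ry": 0, "rz": 0}, {"dx": 0, "dy": 15, "dz": 0, "rx": 0, "ry": 0, "rz": 0}, {"dx": 0, "dy": 8, "dz": 0, "rx": 0, "ry": 0, "rz": 0}, {"dx": 0, "dy": 4, "dz": 0, "rx": 0, "ry": 0, "rz": 0}, {"dx": 0, "dy": 2, "dz": 0, "rx": 0, "ry": 0, "rz": 0}, {"dx": 0, "dy": 0, "dz": 0, "rx": 0, "ry": 0, "rz": 0}]'

```text
clock: 13.05
tool_pos: [0.5048, 0.0876, 0.0427]
tcp_rot: [-179.9, 0.0, 114.2]
ft_force: [-2.3, 0.4, -0.7]
width: 0.0005
grip_force: 1.1
```

```bash
python3 st.py
```

```text
13.05 [  5.  54. -33. 116.  62.  30. -50.] [-27.2  47.4] 0.042725312146267166 90.19566585762635 [-2.3  0.4 -0.7]
swing from corner -1 -4.583662361046585
swing from corner 1 -3.151267873219526
```

>>> drive_tool --targets '[{"dx": 0, "dy": -20, "dz": 0, "rx": 0, "ry": 0, "rz": 0}, {"dx": 0, "dy": -40, "dz": -20, "rx": 0, "ry": 0, "rz": 0}, {"dx": 0, "dy": -50, "dz": -40, "rx": 0, "ry": 0, "rz": 0}, {"dx": 0, "dy": -50, "dz": -40, "rx": 0, "ry": 0, "rz": 0}, {"dx": 0, "dy": 0, "dz": 0, "rx": 0, "ry": 0, "rz": 0}]'

```text
clock: 13.68
tool_pos: [0.3594, 0.0213, 0.143]
tcp_rot: [180.0, 0.2, 114.2]
ft_force: [1.0, 0.3, -0.5]
width: 0.0005
grip_force: 0.0
```

```bash
cat > m.py <<'E'
from h import *
import pickle
s=arm.snapshot("top");pickle.dump(s,open("top2.pkl","wb"));d=arm.snapshot("side");pickle.dump(d,open("side2.pkl","wb"))
f=lambda u,v,z:onz(s,250+u/4,200+v/4,z)[:2]*1000
ang=lambda d:np.degrees(np.arctan2(d[1],d[0]))
t=np.ascontiguousarray(s["pixels"][200:300,250:380])
g=cv2.resize(cv2.cvtColor(t,cv2.COLOR_RGB2GRAY),None,fx=4,fy=4,interpolation=cv2.INTER_CUBIC)
for l in cv2.HoughLinesP(cv2.Canny(cv2.GaussianBlur(g,(0,0),2),25,60),1,np.pi/720,40,minLineLength=60,maxLineGap=8)[:,0]:
    l=l.astype(float)
    if 140<l[0]<310 and 150<l[1]<270: print(l,ang(f(*l[2:],.055)-f(*l[:2],.055)))
w=[cv2.resize(t[:,:,::-1],(520,400),interpolation=2),cv2.resize(d["pixels"][180:305,240:350,::-1],(275,400),interpolation=2)]
import sys;cv2.imwrite(f"pics/{sys.argv[1]}.png",np.hstack(w))
E
python3 m.py c3; python3 st.py
```

```text
[290. 204. 397. 159.] -65.65974748378079
[186. 248. 291. 203.] -65.25425428385577
[170. 247. 289. 197.] -65.6536286726453
[222. 188. 285. 160.] -64.44120720968459
[260. 160. 338. 115.] -58.4062414440107
13.775 [ 10.  37. -33. 138.  64.  22. -56.] [-182.6   46.6] 0.14147490866229157 90.1574650741944 [-0.3  0.7  0.3]
swing from corner -1 71.04676659622214
swing from corner 1 65.60366754247931
```

View pics/c3.png

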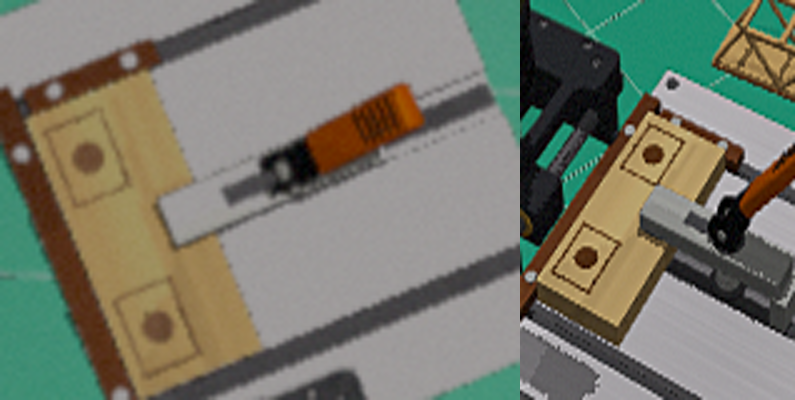

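The strap is now within about 0.6° of square (114.5° against 113.9°), and the blank is unmoved. Next I'll go up and over to the lever, at crop (370,125).

>>> drive_tool --targets '[{"dx": 0, "dy": 0, "dz": -30, "rx": 0, "ry": 0, "rz": 0}, {"dx": 0, "dy": 0, "dz": -30, "rx": 0, "ry": 0, "rz": 0}, {"dx": -22, "dy": 45.5, "dz": 0, "rx": 0, "ry": 0, "rz": 0}, {"dx": -22, "dy": 45.5, "dz": 0, "rx": 0, "ry": 0, "rz": 0}, {"dx": -22, "dy": 45.5, "dz": 0, "rx": 0, "ry": 0, "rz": 0}, {"dx": -22, "dy": 45.5, "dz": 0, "rx": 0, "ry": 0, "rz": 0}, {"dx": 0, "dy": 0, "dz": 0, "rx": 0, "ry": 0, "rz": 0}]'

```text
clock: 14.65
tool_pos: [0.5685, 0.0181, 0.1997]
tcp_rot: [179.7, -0.1, 113.9]
ft_force: [0.1, -0.1, -0.1]
width: 0.0002
grip_force: 0.0
```

```bash
python3 st.py|head -2
```

```text
14.65 [ 19.  44. -46. 101.  39.  52. -20.] [  2.8 -42. ] 0.19970066897424724 89.94077138644906 [ 0.1 -0.1 -0.1]
swing from corner -1 38.67465117133061
```

>>> drive_tool --targets '[{"dx": 0, "dy": -2.5, "dz": 30, "rx": 0, "ry": 0, "rz": 0}, {"dx": 0, "dy": 0, "dz": 20, "rx": 0, "ry": 0, "rz": 0}, {"dx": 0, "dy": 0, "dz": 6, "rx": 0, "ry": 0, "rz": 0}, {"dx": 0, "dy": 0, "dz": 5, "rx": 0, "ry": 0, "rz": 0}, {"dx": 0, "dy": 0, "dz": 5, "rx": 0, "ry": 0, "rz": 0}, {"dx": 0, "dy": 0, "dz": 0, "rx": 0, "ry": 0, "rz": 0}]'

```text
clock: 15.4
tool_pos: [0.5621, 0.0173, 0.1352]
tcp_rot: [179.9, -0.0, 114.2]
ft_force: [-0.2, 2.2, 1.5]
width: 0.0005
grip_force: 1.2
```

```bash
python3 st.py|head -2; python3 m.py c4 >/dev/null
```

```text
15.4 [ 17.  48. -42. 105.  45.  44. -25.] [ -3.4 -40.1] 0.1352295364663973 90.20251862678798 [-0.2  2.2  1.5]
swing from corner -1 34.09098881028402
```

View pics/c4.png

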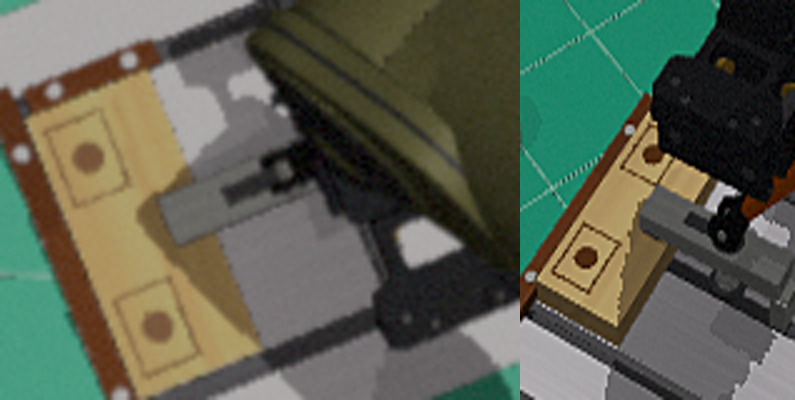

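The fingertip touches the lever's upper face at z 135 mm, pressing lightly (2 to 3 N). Strap and blank are unchanged. I'll follow the lever's arc down.

>>> drive_tool --targets '[{"dx": -5.5, "dy": 0, "dz": 5.5, "rx": 0, "ry": 0, "rz": 0}, {"dx": -5.5, "dy": 0, "dz": 5.5, "rx": 0, "ry": 0, "rz": 0}, {"dx": -4.5, "dy": 0, "dz": 5.5, "rx": 0, "ry": 0, "rz": 0}, {"dx": -4.5, "dy": 0, "dz": 5.5, "rx": 0, "ry": 0, "rz": 0}, {"dx": -3.5, "dy": 0, "dz": 6, "rx": 0, "ry": 0, "rz": 0}, {"dx": -3.5, "dy": 0, "dz": 6, "rx": 0, "ry": 0, "rz": 0}]'

```text
clock: 16.25
tool_pos: [0.5727, -0.0084, 0.1003]
tcp_rot: [-180.0, 0.0, 114.2]
ft_force: [0.9, 0.5, 3.1]
width: 0.0007
grip_force: 1.5
```

```bash
python3 st.py|head -2
```

```text
16.25 [ 18.  52. -40. 104.  48.  42. -24.] [ -4.2 -67.9] 0.1003395684857536 90.16998216819499 [0.9 0.5 3.1]
swing from corner -1 20.912959522275074
```

>>> drive_tool --targets '[{"dx": -2.5, "dy": 0, "dz": 6.5, "rx": 0, "ry": 0, "rz": 0}, {"dx": -2.5, "dy": 0, "dz": 6.5, "rx": 0, "ry": 0, "rz": 0}, {"dx": -1.5, "dy": 0, "dz": 6, "rx": 0, "ry": 0, "rz": 0}, {"dx": -1, "dy": 0, "dz": 5, "rx": 0, "ry": 0, "rz": 0}, {"dx": 0, "dy": 0, "dz": 2, "rx": 0, "ry": 0, "rz": 0}, {"dx": 0, "dy": 0, "dz": 0, "rx": 0, "ry": 0, "rz": 0}]'

```text
clock: 17.0
tool_pos: [0.5752, -0.015, 0.0745]
tcp_rot: [-179.9, -0.0, 114.2]
ft_force: [1.2, 0.1, 2.2]
width: 0.0005
grip_force: 1.0
```

>>> drive_tool --targets '[{"dx": 0, "dy": 0, "dz": 1, "rx": 0, "ry": 0, "rz": 0}, {"dx": 0, "dy": 0, "dz": 0, "rx": 0, "ry": 0, "rz": 0}]'

```text
clock: 17.25
tool_pos: [0.5753, -0.0151, 0.0741]
tcp_rot: [-180.0, 0.0, 114.2]
ft_force: [0.6, -0.8, 5.3]
width: 0.0005
grip_force: 2.9
```

```bash
python3 st.py|head -2
```

```text
17.25 [ 18.  54. -38. 104.  51.  40. -25.] [ -4.5 -75. ] 0.07412313246731576 90.18214377493574 [ 0.6 -0.8  5.3]
swing from corner -1 18.621128341751778
```

Force is now rising. I'll press in small steps until a hard stop shows.

>>> drive_tool --targets '[{"dx": 0, "dy": 0, "dz": 1, "rx": 0, "ry": 0, "rz": 0}, {"dx": 0, "dy": 0, "dz": 0, "rx": 0, "ry": 0, "rz": 0}]'

```text
clock: 17.5
tool_pos: [0.5755, -0.0151, 0.0738]
tcp_rot: [-180.0, 0.1, 114.2]
ft_force: [-0.6, -1.1, 11.3]
width: 0.0005
grip_force: 5.5
```

>>> drive_tool --targets '[{"dx": 0, "dy": 0, "dz": 1, "rx": 0, "ry": 0, "rz": 0}, {"dx": 0, "dy": 0, "dz": 0, "rx": 0, "ry": 0, "rz": 0}]'

```text
clock: 17.75
tool_pos: [0.5757, -0.0152, 0.0735]
tcp_rot: [180.0, 0.1, 114.2]
ft_force: [-1.8, -1.7, 17.2]
width: 0.0005
grip_force: 8.2
```

>>> drive_tool --targets '[{"dx": 0, "dy": 0, "dz": 1, "rx": 0, "ry": 0, "rz": 0}, {"dx": 0, "dy": 0, "dz": 0, "rx": 0, "ry": 0, "rz": 0}]'

```text
clock: 18.0
tool_pos: [0.5759, -0.0152, 0.0732]
tcp_rot: [180.0, 0.1, 114.2]
ft_force: [-2.8, -3.5, 22.2]
width: 0.0005
grip_force: 10.8
```

The force climbs to 22 N with almost no motion, so the lever is at its dead stop. I'll lift straight up, move aside and check.

>>> drive_tool --targets '[{"dx": 0, "dy": 0, "dz": -6, "rx": 0, "ry": 0, "rz": 0}, {"dx": 0, "dy": 0, "dz": -30, "rx": 0, "ry": 0, "rz": 0}, {"dx": 0, "dy": 0, "dz": -50, "rx": 0, "ry": 0, "rz": 0}, {"dx": 0, "dy": -50, "dz": -30, "rx": 0, "ry": 0, "rz": 0}, {"dx": 12, "dy": -50, "dz": 0, "rx": 0, "ry": 0, "rz": 0}, {"dx": 12, "dy": -50, "dz": 0, "rx": 0, "ry": 0, "rz": 0}, {"dx": 12, "dy": -40, "dz": 0, "rx": 0, "ry": 0, "rz": 0}, {"dx": 0, "dy": 0, "dz": 0, "rx": 0, "ry": 0, "rz": 0}]'

```text
clock: 19.0
tool_pos: [0.3825, -0.0612, 0.1864]
tcp_rot: [-179.6, -0.0, 114.2]
ft_force: [0.3, -0.1, 0.6]
width: 0.0002
grip_force: 0.0
```

```bash
python3 m.py c5; python3 - <<'E'
from h import *
import pickle
S={n:pickle.load(open(n+"2.pkl","rb")) for n in("top","side")}
st=arm.read_state();print(st["clock"],st["tool_pos"],st["ft_force"])
c=np.array([548.9,55.3]);y=np.radians(24);R=np.array([[np.cos(y),-np.sin(y)],[np.sin(y),np.cos(y)]])
ims=[]
for n,s in S.items():
    t=s["pixels"];t=t[140:340,180:430] if n=="top" else t[160:370,180:440]
    ims.append(cv2.resize(t[:,:,::-1],(400,330),interpolation=2))
w=np.hstack(ims);a=cv2.imread("pics/c5.png")[:, :];a=cv2.resize(a,(530,268));v=np.zeros((600,800,3),np.uint8);v[:330]=w;v[331:599,:530]=a
cv2.imwrite("pics/fin.png",v)
# predicted lever end (orange end L=102, top face) if level
for n,s in S.items():
    for L in(28,102):
        b=R@[0,-5-L]+c; print(n,L,np.round(proj(s,[b[0]/1e3,b[1]/1e3,.0745]),1))
    hsv=cv2.cvtColor(s["pixels"],cv2.COLOR_RGB2HSV);o=((hsv[...,0]>4)&(hsv[...,0]<17)&(hsv[...,1]>190)&(hsv[...,2]>90)).astype(np.uint8)
    r=np.zeros_like(o);r[(slice(195,255) if n=="top" else slice(225,310)),(slice(315,380) if n=="top" else slice(320,400))]=1
    q=np.argwhere(o*r)[:,::-1].astype(np.float32);print(cv2.boxPoints(cv2.minAreaRect(q)).round(1).tolist())
E
```

```text
[231. 221. 302. 192.] -66.23184864565327
[176. 252. 298. 201.] -65.76679364134344
[169. 248. 235. 220.] -65.45186950006163
[301. 201. 396. 158.] -64.12090812324558
[169. 247. 246. 215.] -65.87424800125494
[225. 231. 291. 203.] -65.4670087355644
19.1 [ 0.38738545 -0.05988458  0.18672408] [ 1.48539237 -0.15048936 -0.1663341 ]
top 28 [335.6 236.6]
top 102 [371. 222.]
[[321.6000061035156, 201.60000610351562], [355.20001220703125, 187.1999969482422], [371.79998779296875, 225.89999389648438], [338.20001220703125, 240.39999389648438]]
side 28 [337.7 252.9]
side 102 [378.7 269.6]
[[336.0, 259.6000061035156], [350.6000061035156, 219.60000610351562], [396.6000061035156, 236.3000030517578], [382.0, 276.3999938964844]]
```

View pics/fin.png

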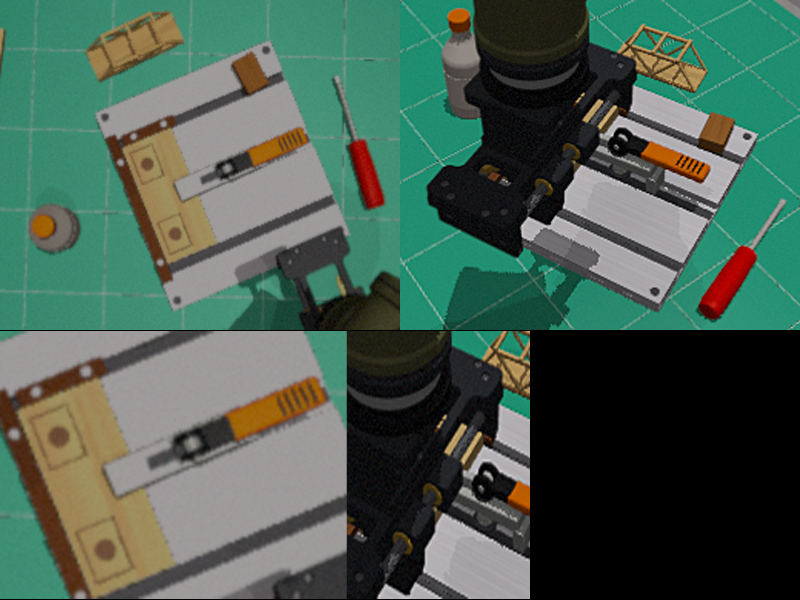

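The lever lies level: its end at top (371,222) and side (379,270) matches the prediction. The strap is about 0.5° from square, the blank is seated, and nothing else has moved. I'm handing in.

```bash
python3 -c "
from cell import arm
print(arm.hand_in())"
```

```text
the job is handed in; nothing more can be done
None
```

The job is handed in: the strap stands within about 0.5° of square over the seated blank, the cam lever is fully down at its stop, nothing else looked disturbed in the last pictures, and the clock stood at about 19 s of the 51 s allowed.

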